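# Loosen the knurled locking ring of a filter housing

### The arm

A 6-joint arm with a two-finger parallel gripper is mounted at the origin on a cart in front of the work surface, level with it; the furniture and walls round the work are solid. World frame = base frame: x ahead of the robot, y to its left, z up, the work surface at z = 0. Lengths are in m, angles in degrees, forces in N, time in s.
With the tool pointing down it reaches from about 0.35 to 0.85 m from the base axis. Payload 8.1 kg.
Tool frame: the origin (TCP) lies on the centre line of the jaws, within the pads' length; the fingertips stand manip.tip_reach ahead of it and the grasp point (between the pads) lies 8 mm behind it (manip.tip_reach is the distance from the TCP to the fingertips, in m); z points along the fingers, y is the direction in which the jaws open and shut (so a half turn about z gives the same grasp; the last joint's range is limited). The gripper opens to 85 mm and grips with 20 to 120 N. Pads are 22 mm wide; open, the fingers measure 114 mm over their backs; the gripper's body (76 mm by 85 mm) begins 54 mm behind the grasp point. The pads swing forward as they close: fully open they stand 13 mm farther back than shut.
Start: joints at [62.831, 7.471, 85.268, -0, 87.261, -4.893], TCP at [0.227, 0.555, 0.242] pointing down, gripper open.
Joint ranges: [-169.43, 169.43], [-51.17, 129.36], [1.28, 143.12], [-76.62, 256.62], [0, 156.53], [-152.29, 152.29]. Speed limits (degrees/s): [136.94, 136.94, 159.86, 180, 180, 180].

### API

Orientations are given as [roll, pitch, yaw] about the fixed x, y, z axes, in that order (R = Rz(yaw) Ry(pitch) Rx(roll)).
In Python, from cell import manip gives the robot as it stands. The module is installed in compiled form; this text tells all that it offers.
- The arm moves only by the tool move_arm, never from a script. Its arguments are lists of equal length, an entry for each row: "translation": the shift along the tool's x, y, z in mm, a list of three; "delta_rot": the turn, a rotation vector about the tool's x, y, z in rad, a list of three. A call has exactly 5 rows; each row shifts and turns the commanded pose from where the row before left it, along the tool's axes as they then stand; what a row does not reach is not made up. A row lasts 1/10 s, in which the tool goes at most 50 mm and 8.59 degrees, less where a joint would pass 70% of its speed; a pose out of reach is approached as far as the arm can. A call is refused whole if a number of a shift passes 50 or a number of a turn 0.15, either way. A call with a gripper value outside its range is refused whole. "jaw" is the closure, from 0 (fully open) to 1 (shut), set as the call begins (left out, the last holds). The fingers move at their own pace and stop on an object; the grip force is fixed at half the most. Time passes only in rows, so rows that do not move let the fingers close, or fill a call up. It gives the time, the measured TCP pose, the force and the opening at its end, in the units of the state.
- manip.state(): the state, without advancing time (a new reading comes with each control period).
- manip.snapshot(name): name is "side" or "top" or "wrist"; returns the picture (480x640x3 uint8, red, green, blue); there is no depth.
- manip.camera_params(name): a dict with "mtx" (3x3 intrinsics, pixels), "dist_coeffs" ([k1, k2, p1, p2, k3] as OpenCV has them; the pictures are not rectified), "pose" (4x4, takes a point from camera to world coordinates). Camera axes: x right, y up, looking along -z (the intrinsics and any distortion apply to the point x, -y, -z); pixel columns grow to the right and rows downward; lengths in m; the calibration is good to about 2 mm. A picture is of the moment at which its call begins: read the wrist's pose just before it. camera_params takes no time and is no camera call; for the wrist camera it gives the pose at the moment of the call.
- manip.finish_job(): hands the job in, once; it reports no verdict.
Trained networks look in the newest picture that a camera, given by its name, has taken for a name from the list of things; names that differ only in an ending like _2 or _b are one class to them, and where a whole thing is asked for, a point or a joint stands for the part that bears it (a point fixed in the world has none). Each returns a list of dicts, best first, with "p" (0 to 1); they miss things now and then, are a little off and sometimes report something else, mostly with a low value. They report only what shows in the picture. A call takes as long as a camera call. They do not tell look-alikes from the thing itself.
- manip.trace(camera, query): "mask" (480x640 bool, what is visible of it) and "bbox" ([left, top, right, bottom] in pixels, round what is visible of it).
- manip.tip_of(camera, query): "point" ([column, row] in pixels: a listed point, or the origin of a listed thing).
The state is a dict: "time_s": time; "joint_pos": joint angles; "dq": joint speeds; "tau": joint torques, N m; "eef_pos": TCP position; "tool_rot": TCP orientation; "wrist_force": force on the tool from outside, world axes, zero at the start; "wrist_torque": the same for the moment, N m; "finger_gap": opening from 0.0 (shut) to 1.0 (fully open).
Only numpy, scipy, OpenCV 4.12 (cv2) and the standard library are available. Lean on these libraries where they do the work, as an engineer would, in place of code of your own. Each camera call takes 0.05 s, during which the arm holds its last target.

### The job

Loosen the knurled locking ring of the filter housing by rolling a fingertip along its rim, anticlockwise as seen from above, stroke after stroke, until the red dot on the ring has come round to the white line on the cap for the second time; leave the dot standing on the line. The dot starts well past the line, so this takes more than one full turn. Nothing is to be gripped or lifted: press on the ring only lightly, and leave the cups and the bottle beside it where they stand.

Things in the scene. Friction and masses are not known exactly. Their poses are not given: they have to be found in the camera images.
- filter_housing: round steel filter housing fixed to the worktop; origin on its vertical axis at worktop level, -x towards the white line. Flange 120 mm diameter, 12 mm high (bolt heads to 16); body 74 mm diameter at 22 to 34 mm; then the ring; above it a fixed black cap, 66 mm diameter, to 71 mm, with an 18 mm stub to 78. An outlet stub 14 mm thick points to +x at 22 mm height, out to 66 mm.
- locking_ring (a joint): angle of the locking ring, rad, growing anticlockwise seen from above (loosening); 0 is fully tight with the dot on the line, 6.28 the dot on the line for the first time, 12.57 for the second. Starts between 2.8 and 5.0; upper stop at 16.5. Friction holds it where it is left; it takes about 1 N at the rim, plus slight damping, to turn.
- ring_centre (a point): centre of the ring, on the housing's axis. The ring is grey, its rim finely knurled, 90 mm diameter, 26 mm high: from 34 to 60 mm above the worktop when tight; it climbs 2 mm a turn. It cannot come off. A finger pressed on the rim with 3 to 8 N and moved along it drives it by friction
- red_dot (a point): centre of the red dot, 12 mm diameter, on the ring's top face, 39 mm from the axis; turns with the ring
- white_line (a point): outer end of the white radial line, 7 mm wide, on the top edge of the fixed black cap, 33 mm from the axis and 68 mm above the worktop
- red_cup: loose specimen cup with a red cap, 52 mm diameter, 64 mm high, origin at the centre of its underside; leave alone
- white_cup: loose specimen cup with a white cap, 52 mm diameter, 64 mm high, origin at the centre of its underside; leave alone
- amber_bottle: loose amber bottle with a black cap, 45 mm diameter, 90 mm high, origin at the centre of its underside; leave alone
There are look-alikes about, which are no part of the job. What is shaped like the filter_housing but pink is not meant.

How it is judged:
By the outcome, as a careful person would: the job done as asked, in the order asked, and still so for the second after the job is handed in, with the robot touching nothing.
It also fails if it takes over 72 s, if anything falls off the work surface, if the arm or the gripper's body presses on something with over 40 N, if the wrist force passes 120 N, or if a joint passes its speed limit or range.

## Working session

There is one attempt and no reset: what is moved stays moved. The work goes in short steps, Python scripts to look and compute and a tool call to move; the robot and the scene stay as the last step left them, time stands still between calls to the robot, and variables do not carry over. Pictures are saved under pics/ and viewed, and the job is handed in when it is done.

Besides the shell and the picture viewer there is one more tool, called after "Request:" by a JSON object that holds its "method" and its "body". move_arm: Moves the arm, as the interface text tells. Its arguments: {"type":"object","properties":{"translation":{"type":"array"},"delta_rot":{"type":"array"},"jaw":{"type":"number"}},"required":["translation","delta_rot"]}

```bash
mkdir -p pics; ls; python3 - <<'E'
from cell import manip
import cv2
s=manip.state()
print(s, manip.tip_reach)
for c in ("top","side","wrist"):
    im=manip.snapshot(c); cv2.imwrite(f"pics/{c}0.png",im[:,:,::-1])
    p=manip.camera_params(c); print(c,p)
    for q in ("filter_housing","red_dot","white_line","ring_centre","red_cup","white_cup","amber_bottle"):
        if c=="wrist": continue
        print(c,q,[(round(d['p'],2),[round(float(v)) for v in d['point']]) for d in manip.tip_of(c,q)])
E
```

```text
pics
{'time_s': 0.0, 'joint_pos': array([ 6.28302990e+01,  7.51644712e+00,  8.53294035e+01, -3.14128854e-04,
        8.72612402e+01, -4.89412168e+00]), 'dq': array([ 0.06496512,  0.05264817,  0.14124595,  0.04354931,  0.03212766,
       -0.04463276]), 'tau': array([ 2.65337134e-03, -5.69370353e+01, -5.00577056e+01,  3.15279613e-05,
        1.43038880e-02, -2.56207284e-05]), 'eef_pos': array([0.22718577, 0.55475345, 0.24122926]), 'tool_rot': array([-1.79893273e+02, -8.82382220e-03,  1.57724428e+02]), 'wrist_force': array([ 0.40095554, -0.00527177,  0.5409267 ]), 'wrist_torque': array([0.03726508, 0.04659815, 0.03832194]), 'finger_gap': 0.9987302367934691} 0.011
top {'mtx': array([[519.55905609,   0.        , 316.90342631],
       [  0.        , 519.55905609, 231.57342769],
       [  0.        ,   0.        ,   1.        ]]), 'dist_coeffs': array([-0.01167224,  0.        ,  0.        ,  0.        ,  0.        ]), 'pose': array([[ 0.0307158 ,  0.99137966, -0.12736921,  0.40246465],
       [-0.9995255 ,  0.03017138, -0.00620186, -0.01713403],
       [-0.00230549,  0.12749926,  0.99183599
[... 1467 characters left out ...]
.58, [386, 223])]
side white_cup [(0.64, [325, 196])]
side amber_bottle [(0.83, [334, 288])]
wrist {'mtx': array([[359.47198398,   0.        , 322.72353175],
       [  0.        , 359.47198398, 241.20337991],
       [  0.        ,   0.        ,   1.        ]]), 'dist_coeffs': array([-0.03576951,  0.        ,  0.        ,  0.        ,  0.        ]), 'pose': array([[ 3.79295426e-01, -8.88557490e-01, -2.58070858e-01,
         1.61634850e-01],
       [ 9.25275269e-01,  3.64487793e-01,  1.04949156e-01,
         5.81265612e-01],
       [ 8.10319113e-04, -2.78593317e-01,  9.60408823e-01,
         3.72634347e-01],
       [ 0.00000000e+00,  0.00000000e+00,  0.00000000e+00,
         1.00000000e+00]])}
```

View pics/top0.png

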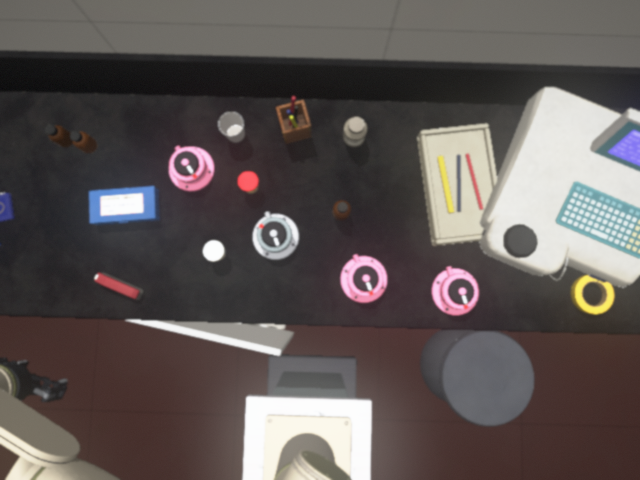

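View pics/side0.png

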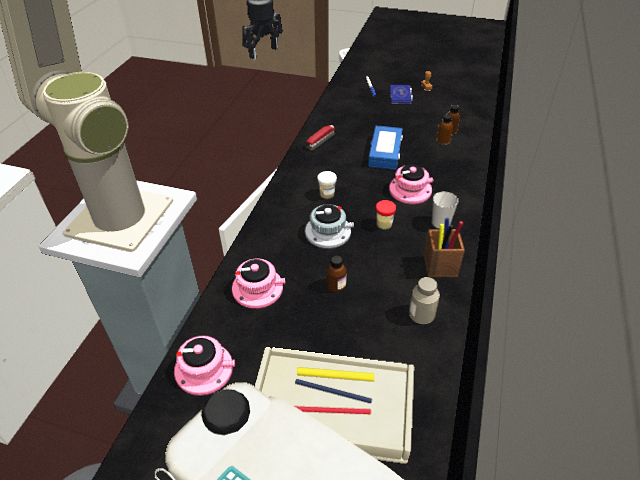

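```bash
python3 - <<'E'
import cv2
a=cv2.imread('pics/top0.png')[130:330,150:510]
cv2.imwrite('pics/top0c.png',cv2.resize(a,(800,444),interpolation=cv2.INTER_CUBIC))
E
```

```text
(no output)
```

View pics/top0c.png

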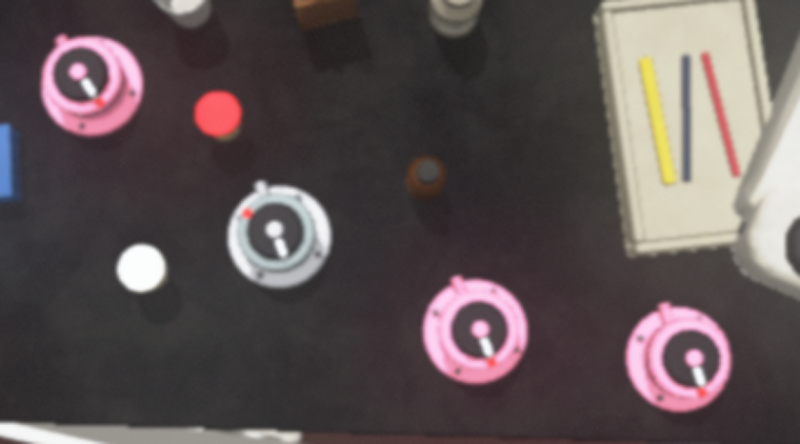

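View pics/wrist0.png

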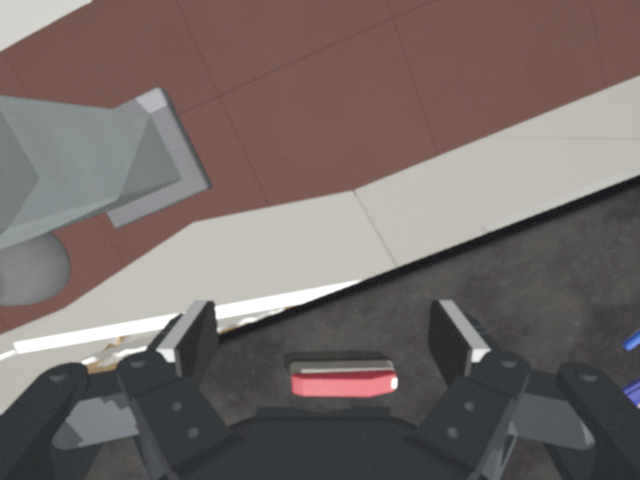

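The grey-steel housing is at top (275,234) and side (326,231). The look-alikes are all pink: top (188,168), (364,278) and (452,290). Only the grey one, with its dot at about (261,226), fits the description, and the enlarged crop confirms it. Next I'll measure its position.

```bash
cat > h.py <<'E'
import numpy as np, cv2
from cell import manip
from scipy.optimize import least_squares
def ray(c,px,P=None):
    P=P or manip.camera_params(c)
    u=cv2.undistortPoints(np.array([[px]],float),P['mtx'],P['dist_coeffs'])[0,0]
    d=P['pose'][:3,:3]@np.array([u[0],-u[1],-1.]); return P['pose'][:3,3],d/np.linalg.norm(d)
def onz(c,px,z,P=None):
    o,d=ray(c,px,P); return o+d*(z-o[2])/d[2]
def proj(c,X,P=None):
    P=P or manip.camera_params(c); T=np.linalg.inv(P['pose'])
    p=(T[:3,:3]@np.array(X).reshape(-1,3).T).T+T[:3,3]; p=p*[1,-1,-1]
    return cv2.projectPoints(p.reshape(-1,1,3),np.zeros(3),np.zeros(3),P['mtx'],P['dist_coeffs'])[0][:,0]
E
python3 - <<'E'
from h import *
P={c:manip.camera_params(c) for c in('top','side')}
for c,q,z in(('top','red_dot',.061),('top','white_line',.068)):
    for cc in ('top','side'):
        for d in manip.tip_of(cc,q):
            X=onz(cc,d['point'],z,P[cc])
            if abs(X[0]-.43)<.08 and abs(X[1]-.08)<.08: print(cc,q,d['p'],X,d['point'])
for cc in('top','side'):
    for d in manip.tip_of(cc,'ring_centre'): print(cc,'rc',d['p'],onz(cc,d['point'],.048,P[cc]))
    for d in manip.tip_of(cc,'filter_housing'): print(cc,'fh',d['p'],onz(cc,d['point'],.0,P[cc]))
    for q in('red_cup','white_cup','amber_bottle'):
        for d in manip.tip_of(cc,q): print(cc,q,d['p'],onz(cc,d['point'],0,P[cc]))
# red blobs & cap ellipse near the housing
im=cv2.imread('pics/top0.png'); b,g,r=[im[:,:,i].astype(int) for i in range(3)]
m=((r-g>60)&(r-b>60)); m[:210]=0;m[260:]=0;m[:,:245]=0;m[:,305:]=0
ys,xs=np.nonzero(m); w=(r-g)[m]; print('dot px',np.average(xs,weights=w),np.average(ys,weights=w),len(xs), onz('top',(np.average(xs,weights=w),np.average(ys,weights=w)),.061))
E
```

```text
top rc 0.95 [ 0.44941816 -0.14056456  0.048     ]
top rc 0.9 [0.74010678 0.33217755 0.048     ]
top rc 0.82 [0.55642244 0.10036684 0.048     ]
top rc 0.77 [ 0.42674826 -0.36090845  0.048     ]
top fh 0.86 [0.56748425 0.10090717 0.        ]
top fh 0.78 [ 0.43598241 -0.36642419  0.        ]
top fh 0.73 [ 0.45815612 -0.13604469  0.        ]
top fh 0.73 [0.73837795 0.34349481 0.        ]
top white_cup 0.69 [0.52062038 0.24362103 0.        ]
top amber_bottle 0.53 [ 0.63029986 -0.07000732  0.        ]
side rc 0.84 [ 0.45632577 -0.14237307  0.048     ]
side rc 0.82 [0.55816855 0.10143144 0.048     ]
side rc 0.61 [0.73669636 0.33674714 0.048     ]
side fh 0.95 [ 0.43740664 -0.37911921  0.        ]
side fh 0.76 [0.73150644 0.32569937 0.        ]
side fh 0.74 [ 5.55884857e-01  9.87600378e-02 -1.11022302e-16]
side fh 0.68 [ 0.45512414 -0.1511351   0.        ]
side red_cup 0.58 [0.69872277 0.1743048  0.        ]
side white_cup 0.64 [0.51308201 0.23811443 0.        ]
side amber_bottle 0.83 [ 0.62890737 -0.08241722  0.        ]
dot px 261.00734573947113 225.7541625857003 19 [0.5802683  0.13293755 0.061     ]
```

```bash
python3 - <<'E'
import cv2
a=cv2.imread('pics/top0.png')[205:265,240:310]
a=cv2.resize(a,(700,600),interpolation=cv2.INTER_CUBIC);cv2.imwrite('pics/top0d.png',a)
E
```

```text
(no output)
```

View pics/top0d.png

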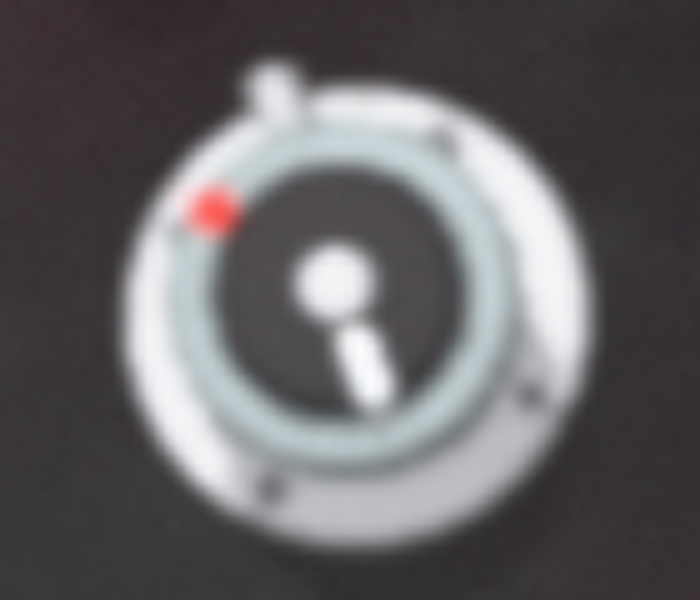

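```bash
python3 - <<'E'
from h import *
f=lambda x,y,z: onz('top',(240+x/10-.5,205+y/10-.5),z)
print('cap',f(341,290,.071),'ring',f(345,296,.061),'flange',f(357,315,.012),'stub',f(335,284,.078))
C=f(345,296,.061)
L=f(380,395,.068);D=f(213,211,.061)
print('line',L,'dot',D)
for C in (f(345,296,.061),f(341,290,.071)):
    a=np.degrees(np.arctan2(*(L-C)[[1,0]])),np.degrees(np.arctan2(*(D-C)[[1,0]])); print(a,np.linalg.norm((L-C)[:2]),np.linalg.norm((D-C)[:2]),np.radians((a[1]-a[0])%360))
E
```

```text
cap [0.56026853 0.09933551 0.071     ] ring [0.55999375 0.09916296 0.061     ] flange [0.56100324 0.10018719 0.012     ] stub [0.56087533 0.10026353 0.078     ]
line [0.53442773 0.08873438 0.068     ] dot [0.58064616 0.13348016 0.061     ]
(np.float64(-157.8090514005042), np.float64(58.96007592822227)) 0.027611163172564582 0.04005236503454554 3.7833349885610974
(np.float64(-157.6942191551333), np.float64(59.171120782451254)) 0.02793081315324607 0.03976311427576595 3.7850142153676045
```

```bash
cat >> h.py <<'E'
C0=np.array([.5605,.0997])
def plan(tgt,yaw,n,cur=None,cy=None):
    """straight path, tool down; prints rows"""
    s=manip.state(); p=np.array(s['eef_pos'] if cur is None else cur,float); y=s['tool_rot'][2] if cy is None else cy
    dy=round(-np.radians(yaw-y)/n,3)   # tool z turn per row
    out=[]
    for i in range(n):
        goal=p+(np.array(tgt)-p)/(n-i)
        t=np.radians(y); R=np.array([[np.cos(t),np.sin(t),0],[np.sin(t),-np.cos(t),0],[0,0,-1]])
        d=np.round(R.T@(goal-p)*1000,0); out.append(d); p=p+R@d/1000; y-=np.degrees(dy)
    for i in range(0,n,5): print([[int(v) for v in r] for r in out[i:i+5]])
    print('rz',dy,'end',p,y)
def rep():
    s=manip.state(); p=s['eef_pos']; y=np.radians(s['tool_rot'][2]); f=s['wrist_force']
    d=p[:2]-C0
    print('t',s['time_s'],'pos',p.round(4),'rot',s['tool_rot'].round(2),'r',round(np.hypot(*d)*1e3,2),'phi',round(np.degrees(np.arctan2(d[1],d[0])),2),'yaw-180',round(s['tool_rot'][2]-180,1),'Fx_t',round(f[0]*np.cos(y)+f[1]*np.sin(y),2),'Fy_t',round(f[0]*np.sin(y)-f[1]*np.cos(y),2),'Fz',round(f[2],2),'J6',round(s['joint_pos'][5],1),'gap',round(s['finger_gap'],2))
E
python3 -c "
from h import *
plan([.4925,.1314,.11],-25,25)"
```

```text
[[-16, -12, 5], [-18, -9, 5], [-19, -7, 5], [-19, -5, 5], [-20, -2, 5]]
[[-20, 0, 5], [-20, 3, 5], [-19, 5, 5], [-18, 8, 5], [-17, 10, 5]]
[[-16, 12, 5], [-14, 14, 6], [-12, 16, 5], [-10, 17, 6], [-8, 18, 5]]
[[-5, 19, 6], [-3, 20, 5], [0, 20, 6], [2, 20, 5], [5, 20, 6]]
[[7, 19, 5], [10, 18, 6], [12, 16, 5], [13, 15, 6], [15, 13, 5]]
rz 0.128 end [0.49214844 0.13142883 0.11029915] -25.62451312578528
```

Request:
{"method": "move_arm", "body": {"translation": [[-16,-12,5],[-18,-9,5],[-19,-7,5],[-19,-5,5],[-20,-2,5]], "delta_rot": [[0,0,0.128],[0,0,0.128],[0,0,0.128],[0,0,0.128],[0,0,0.128]], "jaw": 1}}

```text
time_s: 2.05
eef_pos: [0.2811, 0.4699, 0.2172]
tool_rot: [180.0, -0.0, 120.8]
wrist_force: [0.4, 1.0, 0.3]
finger_gap: 0.142
```

Request:
{"method": "move_arm", "body": {"translation": [[-20,0,5],[-20,3,5],[-19,5,5],[-18,8,5],[-17,10,5]], "delta_rot": [[0,0,0.128],[0,0,0.128],[0,0,0.128],[0,0,0.128],[0,0,0.128]]}}

```text
time_s: 2.55
eef_pos: [0.3337, 0.3856, 0.1922]
tool_rot: [180.0, -0.0, 84.1]
wrist_force: [-0.1, 0.2, -0.2]
finger_gap: 0.003
```

Request:
{"method": "move_arm", "body": {"translation": [[-16,12,5],[-14,14,6],[-12,16,5],[-10,17,6],[-8,18,5]], "delta_rot": [[0,0,0.128],[0,0,0.128],[0,0,0.128],[0,0,0.128],[0,0,0.128]]}}

```text
time_s: 3.05
eef_pos: [0.386, 0.3013, 0.1651]
tool_rot: [180.0, -0.0, 47.4]
wrist_force: [0.8, 0.6, 0.3]
finger_gap: -0.003
```

Request:
{"method": "move_arm", "body": {"translation": [[-5,19,6],[-3,20,5],[0,20,6],[2,20,5],[5,20,6]], "delta_rot": [[0,0,0.128],[0,0,0.128],[0,0,0.128],[0,0,0.128],[0,0,0.128]]}}

```text
time_s: 3.55
eef_pos: [0.4399, 0.2164, 0.1373]
tool_rot: [-180.0, -0.0, 10.7]
wrist_force: [0.2, -0.3, -0.3]
finger_gap: -0.0
```

Request:
{"method": "move_arm", "body": {"translation": [[7,19,5],[10,18,6],[12,16,5],[13,15,6],[15,13,5]], "delta_rot": [[0,0,0.128],[0,0,0.128],[0,0,0.128],[0,0,0.128],[0,0,0.128]]}}

```text
time_s: 4.05
eef_pos: [0.4925, 0.1307, 0.1101]
tool_rot: [-180.0, -0.0, -25.9]
wrist_force: [0.7, 0.4, 0.5]
finger_gap: -0.004
```

```bash
python3 - <<'E'
from h import *
rep()
im=manip.snapshot('wrist'); cv2.imwrite('pics/wrist1.png',im[:,:,::-1])
P=manip.camera_params('wrist'); print(proj('wrist',[[*C0,.061],[*C0,.078]],P))
E
```

```text
t 4.05 pos [0.4925 0.1307 0.1101] rot [-1.800e+02 -1.000e-02 -2.593e+01] r 74.69 phi 155.5 yaw-180 -205.9 Fx_t 0.41 Fy_t -0.69 Fz 0.54 J6 125.0 gap -0.0
[[312.37564133 133.02596518]
 [311.30664061 132.58483672]]
```

View pics/wrist1.png

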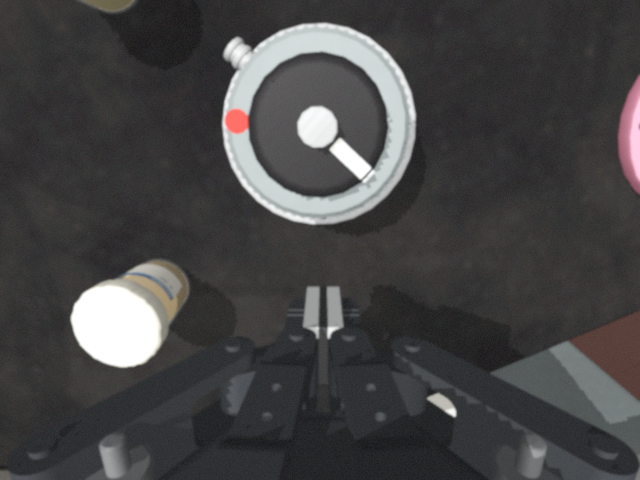

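```bash
python3 - <<'E'
from h import *
print(onz('wrist',(319,121),.061), onz('wrist',(318,123),.071), onz('wrist',(318,126),.078))
C=onz('wrist',(319,121),.061);D=onz('wrist',(237,121),.061);L=onz('wrist',(369,177),.070)
C2=onz('wrist',(318,123),.071)
a=np.arctan2(*(D-C)[[1,0]]);b=np.arctan2(*(L-C2)[[1,0]]);print(np.degrees([a,b]),(a-b)%6.2832)
E
```

```text
[0.56400086 0.09440695 0.061     ] [0.56302088 0.09529333 0.071     ] [0.5616502  0.09588626 0.078     ]
[  63.38253118 -161.83542965] 3.9307949512409195
```

Request:
{"method": "move_arm", "body": {"translation": [[0,0,12],[0,0,12],[0,0,12],[0,0,13],[0,0,12]], "delta_rot": [[0,0,0],[0,0,0],[0,0,0],[0,0,0],[0,0,0]]}}

```text
time_s: 4.6
eef_pos: [0.4914, 0.1319, 0.0477]
tool_rot: [180.0, 0.0, -25.5]
wrist_force: [0.2, -0.3, 0.2]
finger_gap: -0.0
```

Request:
{"method": "move_arm", "body": {"translation": [[3,0,0],[3,0,0],[2,0,0],[1,0,0],[1,0,0]], "delta_rot": [[0,0,0],[0,0,0],[0,0,0],[0,0,0],[0,0,0]]}}

```text
time_s: 5.1
eef_pos: [0.5018, 0.1271, 0.0499]
tool_rot: [-180.0, -0.0, -25.6]
wrist_force: [-0.6, -0.4, 1.4]
finger_gap: -0.001
```

Request:
{"method": "move_arm", "body": {"translation": [[1,0,0],[1,0,0],[1,0,0],[0.5,0,0],[0.5,0,0]], "delta_rot": [[0,0,0],[0,0,0],[0,0,0],[0,0,0],[0,0,0]]}}

```text
time_s: 5.6
eef_pos: [0.5048, 0.1254, 0.0493]
tool_rot: [-180.0, 0.0, -25.6]
wrist_force: [0.0, -0.3, 0.3]
finger_gap: 0.002
```

```bash
python3 - <<'E'
from h import *
rep()
im=manip.snapshot('wrist'); cv2.imwrite('pics/wrist2.png',im[:,:,::-1])
E
```

```text
t 5.6 pos [0.5048 0.1254 0.0493] rot [-180.      0.    -25.62] r 61.32 phi 155.25 yaw-180 -205.6 Fx_t 0.16 Fy_t 0.26 Fz 0.33 J6 123.9 gap 0.0
```

View pics/wrist2.png

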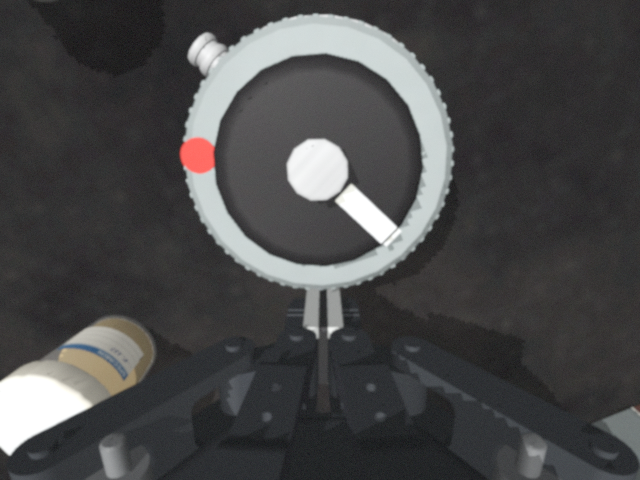

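Request:
{"method": "move_arm", "body": {"translation": [[1,0,0],[1,0,0],[1,0,0],[0.5,0,0],[0,0,0]], "delta_rot": [[0,0,0],[0,0,0],[0,0,0],[0,0,0],[0,0,0]]}}

```text
time_s: 6.15
eef_pos: [0.508, 0.1238, 0.0493]
tool_rot: [-180.0, -0.0, -25.6]
wrist_force: [0.5, 0.2, -0.3]
finger_gap: -0.002
```

Request:
{"method": "move_arm", "body": {"translation": [[0.5,0,0],[0.5,0,0],[0.5,0,0],[0,0,0],[0,0,0]], "delta_rot": [[0,0,0],[0,0,0],[0,0,0],[0,0,0],[0,0,0]]}}

```text
time_s: 6.65
eef_pos: [0.5093, 0.1232, 0.0493]
tool_rot: [180.0, -0.0, -25.6]
wrist_force: [-0.0, -0.8, 0.2]
finger_gap: -0.001
```

```bash
python3 -c "
from h import *
rep()"
```

```text
t 6.65 pos [0.5093 0.1232 0.0493] rot [180.    -0.   -25.62] r 56.34 phi 155.34 yaw-180 -205.6 Fx_t 0.35 Fy_t 0.77 Fz 0.21 J6 123.6 gap -0.0
```

Request:
{"method": "move_arm", "body": {"translation": [[0.5,0,0],[0.5,0,0],[0,0,0],[0,0,0],[0,0,0]], "delta_rot": [[0,0,0],[0,0,0],[0,0,0],[0,0,0],[0,0,0]]}}

```text
time_s: 7.15
eef_pos: [0.51, 0.1229, 0.0492]
tool_rot: [180.0, 0.0, -25.6]
wrist_force: [-2.7, 1.6, 0.8]
finger_gap: 0.001
```

Request:
{"method": "move_arm", "body": {"translation": [[0.5,0,0],[0.5,0,0],[0,0,0],[0,0,0],[0,0,0]], "delta_rot": [[0,0,0],[0,0,0],[0,0,0],[0,0,0],[0,0,0]]}}

```text
time_s: 7.65
eef_pos: [0.5101, 0.1228, 0.0491]
tool_rot: [180.0, 0.1, -25.6]
wrist_force: [-6.2, 3.3, 4.1]
finger_gap: -0.003
```

Request:
{"method": "move_arm", "body": {"translation": [[0.5,0,0],[0.5,0,0],[0,0,0],[0,0,0],[0,0,0]], "delta_rot": [[0,0,0],[0,0,0],[0,0,0],[0,0,0],[0,0,0]]}}

```text
time_s: 8.15
eef_pos: [0.5103, 0.1228, 0.049]
tool_rot: [180.0, 0.2, -25.6]
wrist_force: [-10.2, 4.2, 6.2]
finger_gap: 0.0
```

```bash
python3 - <<'E'
from h import *
rep()
im=manip.snapshot('wrist'); cv2.imwrite('pics/wrist3.png',im[:,:,::-1])
E
```

```text
t 8.15 pos [0.5103 0.1228 0.049 ] rot [179.97   0.21 -25.6 ] r 55.27 phi 155.31 yaw-180 -205.6 Fx_t -11.01 Fy_t 0.65 Fz 6.21 J6 123.4 gap 0.0
```

View pics/wrist3.png

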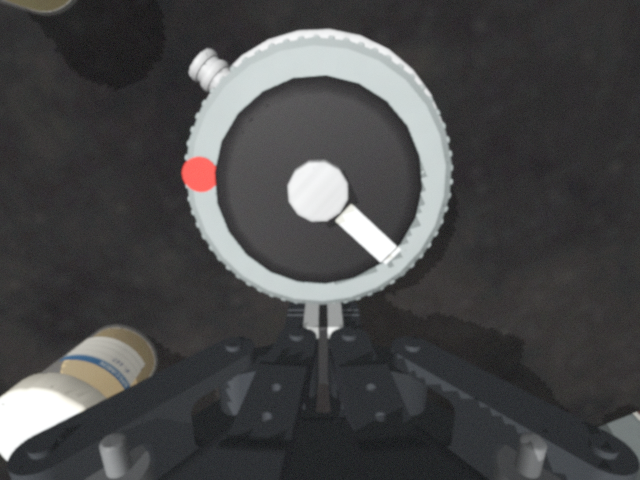

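Request:
{"method": "move_arm", "body": {"translation": [[-1.1,3.4,0],[0.1,3.4,0],[0.1,3.4,0],[0.1,3.4,0],[0.1,3.4,0]], "delta_rot": [[0,0,-0.06],[0,0,-0.06],[0,0,-0.06],[0,0,-0.06],[0,0,-0.06]]}}

```text
time_s: 8.7
eef_pos: [0.5055, 0.1063, 0.0492]
tool_rot: [-180.0, 0.0, -8.3]
wrist_force: [-2.7, 1.0, 1.2]
finger_gap: -0.001
```

```bash
sed -i 's/^C0=.*/C0=np.array([.5605,.0987])/' h.py; python3 - <<'E'
from h import *
rep()
im=manip.snapshot('wrist'); cv2.imwrite('pics/wrist4.png',im[:,:,::-1])
E
```

```text
t 8.7 pos [0.5055 0.1063 0.0492] rot [-1.7999e+02  5.0000e-02 -8.2800e+00] r 55.49 phi 172.09 yaw-180 -188.3 Fx_t -2.79 Fy_t -0.6 Fz 1.23 J6 104.4 gap -0.0
```

View pics/wrist4.png

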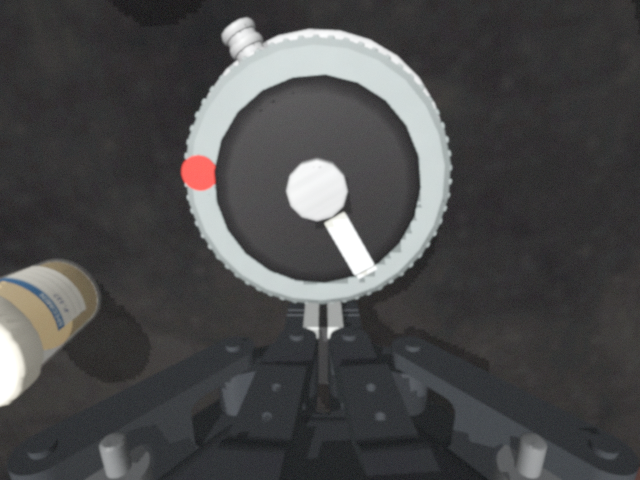

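Request:
{"method": "move_arm", "body": {"translation": [[0.8,5.6,0],[0.3,5.6,0],[0.3,5.6,0],[0.3,5.6,0],[0.3,5.6,0]], "delta_rot": [[0,0,-0.1],[0,0,-0.1],[0,0,-0.1],[0,0,-0.1],[0,0,-0.1]]}}

```text
time_s: 9.25
eef_pos: [0.5096, 0.0782, 0.0493]
tool_rot: [180.0, -0.0, 20.4]
wrist_force: [-1.9, 0.1, -0.3]
finger_gap: 0.001
```

```bash
python3 - <<'E'
from h import *
rep()
E
```

```text
t 9.25 pos [0.5096 0.0782 0.0493] rot [ 1.7998e+02 -2.0000e-02  2.0370e+01] r 54.83 phi -158.07 yaw-180 -159.6 Fx_t -1.72 Fy_t -0.7 Fz -0.32 J6 72.7 gap 0.0
```

```bash
sed -i 's/^C0=.*/C0=np.array([.5612,.1002])/' h.py; cat >> h.py <<'E'
K=4.3
def stroke(n=5,step=.1,F=5.,look=False,pic=None):
    rep()
    s=manip.state(); y=np.radians(s['tool_rot'][2]); p=s['eef_pos'][:2].copy(); f=s['wrist_force'][:2]
    p=p-f/K/1000     # commanded
    r=.056-F/K/1000
    for i in range(n):
        R=np.array([[np.cos(y),np.sin(y)],[np.sin(y),-np.cos(y)]])
        yn=y+step; ph=yn-np.pi
        g=C0+r*np.array([np.cos(ph),np.sin(ph)])
        d=np.round(R.T@(g-p)*1000,1); p=p+R@d/1000; y=yn
        print([float(d[0]),float(d[1]),0],end=', ')
    print()
    if pic:
        im=manip.snapshot('wrist'); cv2.imwrite(f'pics/{pic}.png',im[:,:,::-1])
        b,g,r_=[im[:,:,i].astype(int) for i in (2,1,0)]
        m=(r_-g>70)&(r_-b>70); ys,xs=np.nonzero(m); 
        print('dot',xs.mean().round(1) if len(xs) else None,ys.mean().round(1) if len(xs) else None,len(xs))
E
python3 -c "
from h import *
stroke(pic='wrist5')"
```

```text
t 9.25 pos [0.5096 0.0782 0.0493] rot [ 1.7998e+02 -2.0000e-02  2.0370e+01] r 56.05 phi -156.91 yaw-180 -159.6 Fx_t -1.72 Fy_t -0.7 Fz -0.32 J6 72.7 gap 0.0
[1.0, 2.7, 0], [0.3, 5.4, 0], [0.3, 5.5, 0], [0.2, 5.5, 0], [0.3, 5.5, 0], 
dot 198.3 150.4 1054
```

View pics/wrist5.png

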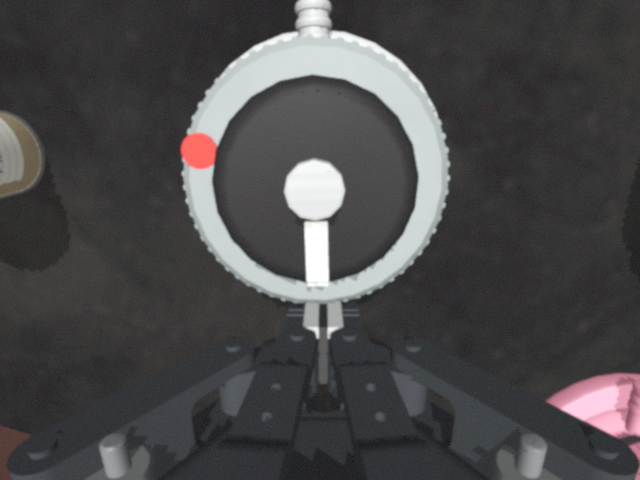

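Request:
{"method": "move_arm", "body": {"translation": [[1.2,2.7,0],[0.3,5.4,0],[0.3,5.5,0],[0.2,5.5,0],[0.3,5.5,0]], "delta_rot": [[0,0,-0.1],[0,0,-0.1],[0,0,-0.1],[0,0,-0.1],[0,0,-0.1]]}}

```text
time_s: 9.8
eef_pos: [0.5241, 0.0581, 0.0492]
tool_rot: [-180.0, 0.1, 48.9]
wrist_force: [-5.5, -3.9, 4.7]
finger_gap: -0.001
```

```bash
python3 -c "
from h import *
stroke(pic='wrist6')"
```

```text
t 9.8 pos [0.5241 0.0581 0.0492] rot [-1.7999e+02  1.4000e-01  4.8910e+01] r 56.12 phi -131.43 yaw-180 -131.1 Fx_t -6.56 Fy_t -1.63 Fz 4.68 J6 42.0 gap -0.0
[0.0, 5.4, 0], [0.3, 5.5, 0], [0.3, 5.5, 0], [0.3, 5.5, 0], [0.2, 5.4, 0], 
dot 209.5 140.5 1106
```

Request:
{"method": "move_arm", "body": {"translation": [[0.1,5.4,0],[0.3,5.5,0],[0.3,5.5,0],[0.3,5.5,0],[0.2,5.5,0]], "delta_rot": [[0,0,-0.1],[0,0,-0.1],[0,0,-0.1],[0,0,-0.1],[0,0,-0.1]]}}

```text
time_s: 10.35
eef_pos: [0.549, 0.0454, 0.0494]
tool_rot: [180.0, 0.1, 77.5]
wrist_force: [-1.0, -5.7, 2.4]
finger_gap: -0.001
```

```bash
python3 -c "
from h import *
stroke(pic='wrist7')"
```

```text
t 10.35 pos [0.549  0.0454 0.0494] rot [1.7999e+02 1.3000e-01 7.7540e+01] r 56.18 phi -102.53 yaw-180 -102.5 Fx_t -5.81 Fy_t 0.29 Fz 2.4 J6 12.0 gap -0.0
[0.3, 5.6, 0], [0.2, 5.5, 0], [0.3, 5.5, 0], [0.3, 5.4, 0], [0.3, 5.5, 0], 
dot 208.3 141.2 1098
```

No slip now, and the force is 5.8 N. Carrying on.

Request:
{"method": "move_arm", "body": {"translation": [[0.3,5.5,0],[0.3,5.5,0],[0.3,5.5,0],[0.3,5.5,0],[0.3,5.5,0]], "delta_rot": [[0,0,-0.1],[0,0,-0.1],[0,0,-0.1],[0,0,-0.1],[0,0,-0.1]]}}

```text
time_s: 10.9
eef_pos: [0.5772, 0.0463, 0.0497]
tool_rot: [179.9, 0.1, 106.2]
wrist_force: [0.5, -6.0, 0.3]
finger_gap: 0.001
```

```bash
python3 -c "
from h import *
stroke(pic='wrist8')"
```

```text
t 10.9 pos [0.5772 0.0463 0.0497] rot [1.7995e+02 1.5000e-01 1.0618e+02] r 56.19 phi -73.5 yaw-180 -73.8 Fx_t -5.94 Fy_t -1.19 Fz 0.34 J6 -16.5 gap 0.0
[0.2, 4.9, 0], [0.3, 5.5, 0], [0.3, 5.4, 0], [0.3, 5.5, 0], [0.2, 5.5, 0], 
dot 206.5 142.2 1095
```

Request:
{"method": "move_arm", "body": {"translation": [[0.3,5.5,0],[0.3,5.5,0],[0.3,5.5,0],[0.3,5.5,0],[0.3,5.5,0]], "delta_rot": [[0,0,-0.1],[0,0,-0.1],[0,0,-0.1],[0,0,-0.1],[0,0,-0.1]]}}

```text
time_s: 11.45
eef_pos: [0.6012, 0.0607, 0.05]
tool_rot: [179.9, 0.2, 134.8]
wrist_force: [2.7, -4.2, -0.3]
finger_gap: -0.003
```

```bash
python3 -c "
from h import *
stroke(pic='wrist9')"
```

```text
t 11.45 pos [0.6012 0.0607 0.05  ] rot [179.95   0.19 134.83] r 56.21 phi -44.65 yaw-180 -45.2 Fx_t -4.83 Fy_t -1.04 Fz -0.25 J6 -43.8 gap -0.0
[0.5, 4.7, 0], [0.3, 5.5, 0], [0.3, 5.5, 0], [0.2, 5.4, 0], [0.3, 5.5, 0], 
dot 427.4 225.6 2078
```

Request:
{"method": "move_arm", "body": {"translation": [[0.5,5.2,0],[0.3,5.5,0],[0.3,5.5,0],[0.3,5.5,0],[0.3,5.5,0]], "delta_rot": [[0,0,-0.1],[0,0,-0.1],[0,0,-0.1],[0,0,-0.1],[0,0,-0.1]]}}

```text
time_s: 12.0
eef_pos: [0.6152, 0.0846, 0.0502]
tool_rot: [180.0, 0.2, 163.5]
wrist_force: [4.6, -1.5, -1.6]
finger_gap: 0.001
```

```bash
sed -i "s/m=(r_-g>70)&(r_-b>70);/m=(r_-g>70)\&(r_-b>70); gy,gx=np.mgrid[:480,:640]; m\&=np.hypot(gx-318,gy-172)<150;/" h.py; python3 -c "
from h import *
stroke(pic='wrist10')"
```

```text
t 12.0 pos [0.6152 0.0846 0.0502] rot [179.99   0.25 163.45] r 56.17 phi -16.16 yaw-180 -16.5 Fx_t -4.8 Fy_t -0.11 Fz -1.6 J6 -70.3 gap 0.0
[0.5, 5.1, 0], [0.3, 5.4, 0], [0.2, 5.5, 0], [0.3, 5.5, 0], [0.3, 5.5, 0], 
dot 206.2 142.9 1093
```

View pics/wrist10.png

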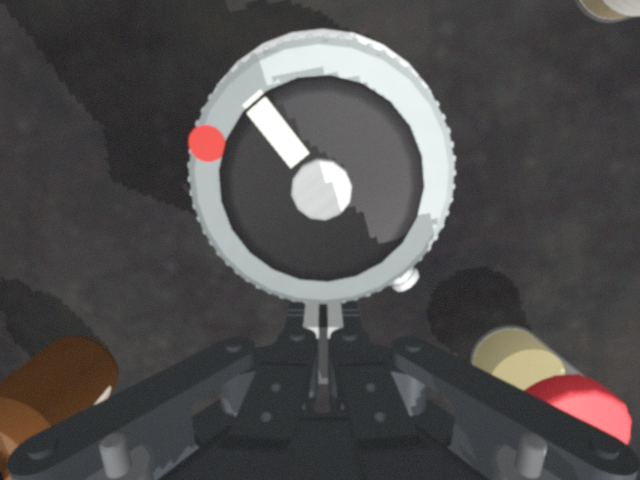

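Request:
{"method": "move_arm", "body": {"translation": [[0.5,5.5,0],[0.3,5.5,0],[0.3,5.5,0],[0.3,5.5,0],[0.3,5.5,0]], "delta_rot": [[0,0,-0.1],[0,0,-0.1],[0,0,-0.1],[0,0,-0.1],[0,0,-0.1]]}}

```text
time_s: 12.55
eef_pos: [0.6159, 0.1126, 0.0503]
tool_rot: [-179.9, 0.3, -167.9]
wrist_force: [4.5, 0.1, -0.6]
finger_gap: -0.003
```

```bash
python3 -c "
from h import *
stroke(pic='wrist11')"
```

```text
t 12.55 pos [0.6159 0.1126 0.0503] rot [-179.95    0.25 -167.88] r 56.08 phi 12.78 yaw-180 -347.9 Fx_t -4.45 Fy_t -0.83 Fz -0.64 J6 -96.4 gap -0.0
[0.5, 4.6, 0], [0.2, 5.5, 0], [0.3, 5.5, 0], [0.3, 5.5, 0], [0.3, 5.4, 0], 
dot 205.0 143.6 1088
```

Request:
{"method": "move_arm", "body": {"translation": [[0.5,5.2,0],[0.3,5.5,0],[0.3,5.5,0],[0.3,5.5,0],[0.3,5.5,0]], "delta_rot": [[0,0,-0.1],[0,0,-0.1],[0,0,-0.1],[0,0,-0.1],[0,0,-0.1]]}}

```text
time_s: 13.1
eef_pos: [0.6033, 0.1372, 0.0504]
tool_rot: [-179.9, 0.2, -139.3]
wrist_force: [4.5, 2.7, 0.4]
finger_gap: -0.001
```

```bash
python3 -c "
from h import *
stroke(pic='wrist12')"
```

```text
t 13.1 pos [0.6033 0.1372 0.0504] rot [-179.88    0.22 -139.26] r 56.03 phi 41.35 yaw-180 -319.3 Fx_t -5.16 Fy_t -0.9 Fz 0.43 J6 -122.7 gap -0.0
[0.3, 4.7, 0], [0.2, 5.4, 0], [0.3, 5.5, 0], [0.3, 5.5, 0], [0.3, 5.5, 0], 
dot 205.2 143.4 1063
```

View pics/wrist12.png

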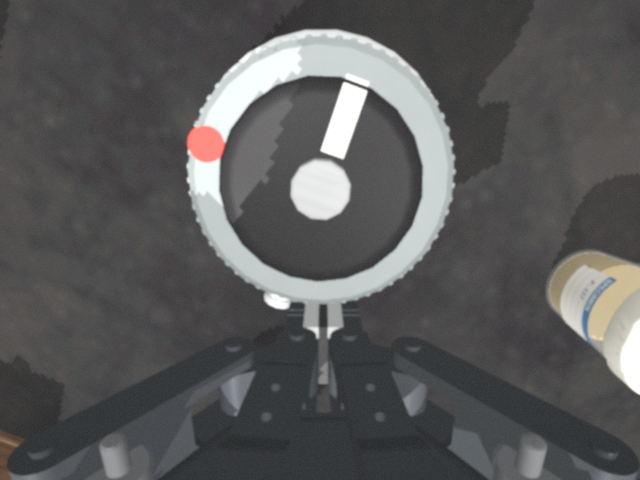

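Request:
{"method": "move_arm", "body": {"translation": [[0.3,5.2,0],[0.3,5.5,0],[0.3,5.5,0],[-4,0,0],[-10,0,0]], "delta_rot": [[0,0,-0.1],[0,0,-0.1],[0,0,-0.1],[0,0,0],[0,0,0]]}}

```text
time_s: 13.65
eef_pos: [0.5963, 0.1584, 0.049]
tool_rot: [180.0, -0.1, -122.4]
wrist_force: [-0.1, -0.5, 0.3]
finger_gap: -0.001
```

```bash
python3 -c "
from h import *
rep()
plan([*manip.state()['eef_pos'][:2],.125],manip.state()['tool_rot'][2],5)
ph=np.radians(-205)
s=manip.state()
plan([C0[0]+.07*np.cos(ph),C0[1]+.07*np.sin(ph),.125],-25,30,cur=[*s['eef_pos'][:2],.125],cy=s['tool_rot'][2]+360)
"
```

```text
t 13.65 pos [0.5963 0.1584 0.049 ] rot [ 1.7998e+02 -6.0000e-02 -1.2242e+02] r 67.96 phi 58.89 yaw-180 -302.4 Fx_t 0.48 Fy_t -0.21 Fz 0.28 J6 -137.4 gap -0.0
[[0, 0, -15], [0, 0, -15], [0, 0, -15], [0, 0, -16], [0, 0, -15]]
rz -0.0 end [0.5963152  0.15838206 0.12498978] -122.42201685301067
[[3, 2, 0], [3, 2, 0], [3, 1, 0], [3, 1, 0], [3, 0, 0]]
[[3, 0, 0], [3, -1, 0], [3, -1, 0], [3, -2, 0], [3, -2, 0]]
[[2, -2, 0], [2, -3, 0], [2, -3, 0], [1, -3, 0], [1, -3, 0]]
[[0, -4, 0], [-1, -3, 0], [-1, -3, 0], [-2, -3, 0], [-2, -3, 0]]
[[-2, -3, 0], [-3, -2, 0], [-3, -2, 0], [-3, -1, 0], [-4, -1, 0]]
[[-4, 0, 0], [-3, 0, 0], [-4, 1, 0], [-3, 1, 0], [-3, 2, 0]]
rz 0.153 end [0.49770099 0.13018919 0.125     ] -25.409644818058652
```

Request:
{"method": "move_arm", "body": {"translation": [[0,0,-15],[0,0,-15],[0,0,-15],[0,0,-16],[0,0,-15]], "delta_rot": [[0,0,0.15],[0,0,0.15],[0,0,0.15],[0,0,0.15],[0,0,0.15]]}}

```text
time_s: 14.15
eef_pos: [0.5968, 0.1588, 0.1257]
tool_rot: [-180.0, -0.0, -165.7]
wrist_force: [0.3, -0.4, 0.6]
finger_gap: -0.0
```

```bash
python3 -c "
from h import *
rep(); s=manip.state()
ph=np.radians(-202); y=s['tool_rot'][2]%360
plan([C0[0]+.07*np.cos(ph),C0[1]+.07*np.sin(ph),.11],y-np.degrees(.15*25),25,cy=y)
im=manip.snapshot('wrist'); cv2.imwrite('pics/wrist13.png',im[:,:,::-1])
im=manip.snapshot('top'); cv2.imwrite('pics/top13.png',cv2.resize(im[205:265,240:310,::-1],(700,600),interpolation=cv2.INTER_CUBIC))
"
```

```text
t 14.15 pos [0.5968 0.1588 0.1257] rot [-1.7998e+02 -3.0000e-02 -1.6568e+02] r 68.61 phi 58.7 yaw-180 -345.7 Fx_t -0.2 Fy_t -0.43 Fz 0.59 J6 -94.2 gap -0.0
[[4, 0, 1], [4, -1, 1], [4, -2, 1], [4, -2, 1], [3, -3, 1]]
[[3, -3, 1], [2, -3, 1], [2, -4, 0], [1, -4, 1], [1, -4, 0]]
[[0, -4, 1], [-1, -4, 0], [-1, -4, 1], [-2, -4, 0], [-2, -4, 1]]
[[-3, -3, 0], [-3, -3, 1], [-4, -2, 0], [-4, -2, 1], [-4, -1, 0]]
[[-4, 0, 1], [-4, 0, 0], [-4, 1, 1], [-4, 2, 0], [-4, 2, 1]]
rz 0.15 end [0.49657099 0.1262885  0.10965539] -20.53936831119268
```

View pics/wrist13.png

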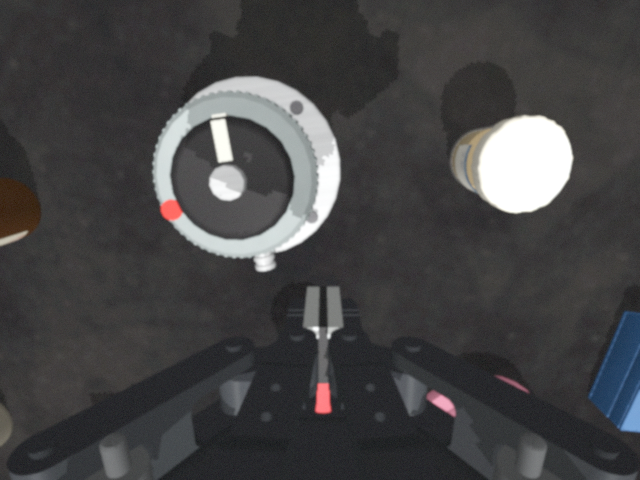

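Request:
{"method": "move_arm", "body": {"translation": [[4,0,1],[4,-1,1],[4,-2,1],[4,-2,1],[3,-3,1]], "delta_rot": [[0,0,0.15],[0,0,0.15],[0,0,0.15],[0,0,0.15],[0,0,0.15]]}}

```text
time_s: 14.75
eef_pos: [0.576, 0.1513, 0.1188]
tool_rot: [-179.9, -0.1, 151.8]
wrist_force: [-0.2, 0.6, 0.0]
finger_gap: -0.001
```

Request:
{"method": "move_arm", "body": {"translation": [[3,-3,1],[2,-3,1],[2,-4,0],[1,-4,1],[1,-4,0]], "delta_rot": [[0,0,0.15],[0,0,0.15],[0,0,0.15],[0,0,0.15],[0,0,0.15]]}}

```text
time_s: 15.25
eef_pos: [0.5565, 0.1448, 0.1158]
tool_rot: [-179.9, -0.0, 108.8]
wrist_force: [-0.1, -0.8, 0.4]
finger_gap: -0.003
```

Request:
{"method": "move_arm", "body": {"translation": [[0,-4,1],[-1,-4,0],[-1,-4,1],[-2,-4,0],[-2,-4,1]], "delta_rot": [[0,0,0.15],[0,0,0.15],[0,0,0.15],[0,0,0.15],[0,0,0.15]]}}

```text
time_s: 15.75
eef_pos: [0.5366, 0.1383, 0.1131]
tool_rot: [-179.9, 0.1, 65.8]
wrist_force: [-0.5, -0.0, -0.5]
finger_gap: 0.003
```

Request:
{"method": "move_arm", "body": {"translation": [[-3,-3,0],[-3,-3,1],[-4,-2,0],[-4,-2,1],[-4,-1,0]], "delta_rot": [[0,0,0.15],[0,0,0.15],[0,0,0.15],[0,0,0.15],[0,0,0.15]]}}

```text
time_s: 16.25
eef_pos: [0.5158, 0.1319, 0.1109]
tool_rot: [-180.0, 0.1, 22.8]
wrist_force: [-0.4, -0.2, 0.1]
finger_gap: -0.001
```

Request:
{"method": "move_arm", "body": {"translation": [[-4,0,1],[-4,0,0],[-4,1,1],[-4,2,0],[-4,2,1]], "delta_rot": [[0,0,0.15],[0,0,0.15],[0,0,0.15],[0,0,0.15],[0,0,0.15]]}}

```text
time_s: 16.75
eef_pos: [0.4962, 0.125, 0.1082]
tool_rot: [180.0, 0.1, -20.1]
wrist_force: [-0.7, -0.0, -0.0]
finger_gap: 0.0
```

```bash
python3 -c "
from h import *
rep(); s=manip.state()
y=s['tool_rot'][2];ph=np.radians(y-180)
u=np.array([np.cos(ph),np.sin(ph)])
plan([*(C0+.066*u),.051],y,5)
im=manip.snapshot('wrist'); cv2.imwrite('pics/wrist14.png',im[:,:,::-1])
"
```

```text
t 16.75 pos [0.4962 0.125  0.1082] rot [ 1.7995e+02  6.0000e-02 -2.0120e+01] r 69.53 phi 159.14 yaw-180 -200.1 Fx_t -0.61 Fy_t 0.27 Fz -0.03 J6 118.5 gap 0.0
[[1, 0, 11], [1, 0, 12], [1, 0, 11], [0, 0, 12], [1, 1, 11]]
rz -0.0 end [0.49963557 0.12264655 0.05123508] -20.122317453023538
```

View pics/wrist14.png

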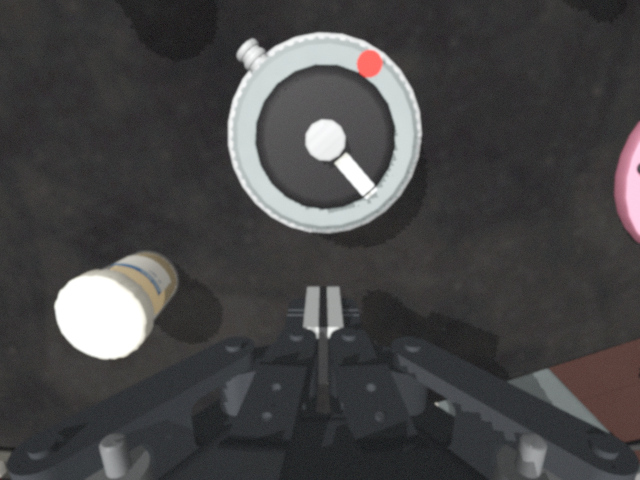

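Request:
{"method": "move_arm", "body": {"translation": [[1,0,11],[1,0,12],[1,0,11],[0,0,12],[1,1,11]], "delta_rot": [[0,0,0],[0,0,0],[0,0,0],[0,0,0],[0,0,0]]}}

```text
time_s: 17.3
eef_pos: [0.4996, 0.1227, 0.0506]
tool_rot: [180.0, 0.1, -19.8]
wrist_force: [0.3, 0.0, -1.2]
finger_gap: -0.0
```

Request:
{"method": "move_arm", "body": {"translation": [[3,0,0],[2,0,0],[2,0,0],[1,0,0],[1,0,0]], "delta_rot": [[0,0,0],[0,0,0],[0,0,0],[0,0,0],[0,0,0]]}}

```text
time_s: 17.8
eef_pos: [0.5091, 0.1198, 0.0529]
tool_rot: [-180.0, -0.1, -19.9]
wrist_force: [-1.3, 1.3, 1.2]
finger_gap: -0.002
```

```bash
python3 -c "
from h import *
stroke(F=5.5)"
```

```text
t 17.8 pos [0.5091 0.1198 0.0529] rot [-1.7997e+02 -5.0000e-02 -1.9890e+01] r 55.67 phi 159.43 yaw-180 -199.9 Fx_t -1.66 Fy_t -0.83 Fz 1.18 J6 117.5 gap -0.0
[0.8, 5.9, 0], [0.3, 5.5, 0], [0.3, 5.5, 0], [0.3, 5.4, 0], [0.2, 5.5, 0],
```

Request:
{"method": "move_arm", "body": {"translation": [[0.9,0.2,0],[0.3,5.5,0],[0.3,5.5,0],[0.3,5.5,0],[0.3,5.5,0]], "delta_rot": [[0,0,0],[0,0,-0.1],[0,0,-0.1],[0,0,-0.1],[0,0,-0.1]]}}

```text
time_s: 18.3
eef_pos: [0.5057, 0.0975, 0.0522]
tool_rot: [-180.0, 0.0, 3.3]
wrist_force: [-1.9, 1.0, 0.5]
finger_gap: 0.001
```

```bash
python3 -c "
from h import *
stroke(F=5.5,pic='wrist15')"
```

```text
t 18.3 pos [0.5057 0.0975 0.0522] rot [-1.7999e+02  4.0000e-02  3.2800e+00] r 55.58 phi -177.21 yaw-180 -176.7 Fx_t -1.85 Fy_t -1.1 Fz 0.52 J6 91.9 gap 0.0
[0.7, 5.7, 0], [0.3, 5.4, 0], [0.2, 5.5, 0], [0.3, 5.5, 0], [0.3, 5.4, 0], 
dot 397.1 82.1 1166
```

Request:
{"method": "move_arm", "body": {"translation": [[1.3,5.6,0],[0.3,5.5,0],[0.3,5.5,0],[0.3,5.5,0],[0.3,5.5,0]], "delta_rot": [[0,0,-0.1],[0,0,-0.1],[0,0,-0.1],[0,0,-0.1],[0,0,-0.1]]}}

```text
time_s: 18.85
eef_pos: [0.5142, 0.0708, 0.0522]
tool_rot: [-180.0, 0.2, 31.8]
wrist_force: [-6.5, -3.3, 5.8]
finger_gap: -0.001
```

```bash
python3 -c "
from h import *
stroke(F=5.5,pic='wrist16')"
```

```text
t 18.85 pos [0.5142 0.0708 0.0522] rot [-179.97    0.18   31.79] r 55.47 phi -147.96 yaw-180 -148.2 Fx_t -7.28 Fy_t -0.58 Fz 5.77 J6 60.5 gap -0.0
[-0.7, 5.1, 0], [0.3, 5.4, 0], [0.3, 5.5, 0], [0.2, 5.5, 0], [0.3, 5.4, 0], 
dot 393.5 81.8 1156
```

View pics/wrist16.png

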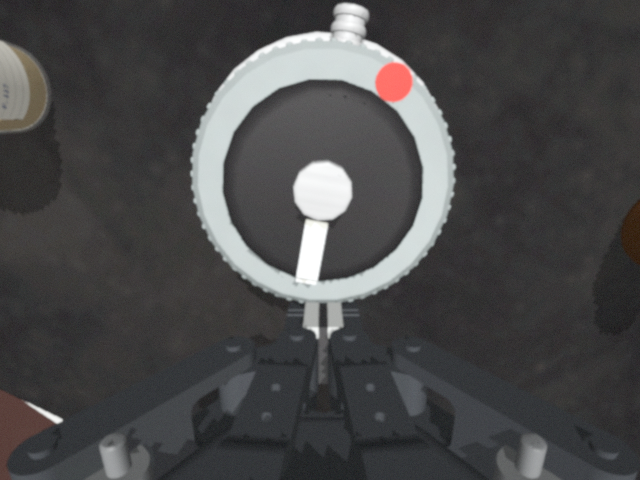

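Request:
{"method": "move_arm", "body": {"translation": [[-0.1,5.5,0],[0.3,5.5,0],[0.3,5.5,0],[0.3,5.5,0],[0.3,5.5,0]], "delta_rot": [[0,0,-0.1],[0,0,-0.1],[0,0,-0.1],[0,0,-0.1],[0,0,-0.1]]}}

```text
time_s: 19.4
eef_pos: [0.5344, 0.0515, 0.0523]
tool_rot: [-180.0, 0.1, 60.4]
wrist_force: [-2.9, -2.1, 2.8]
finger_gap: -0.001
```

```bash
python3 -c "
from h import *
stroke(F=5.5,pic='wrist17')"
```

```text
t 19.4 pos [0.5344 0.0515 0.0523] rot [-1.7998e+02  1.0000e-01  6.0430e+01] r 55.55 phi -118.81 yaw-180 -119.6 Fx_t -3.22 Fy_t -1.46 Fz 2.8 J6 29.7 gap -0.0
[0.3, 4.4, 0], [0.3, 5.5, 0], [0.3, 5.4, 0], [0.3, 5.5, 0], [0.2, 5.4, 0], 
dot 390.8 80.9 1159
```

Request:
{"method": "move_arm", "body": {"translation": [[0.9,5,0],[0.3,5.5,0],[0.3,5.5,0],[0.3,5.5,0],[0.3,5.5,0]], "delta_rot": [[0,0,-0.1],[0,0,-0.1],[0,0,-0.1],[0,0,-0.1],[0,0,-0.1]]}}

```text
time_s: 19.95
eef_pos: [0.5612, 0.0447, 0.0525]
tool_rot: [180.0, 0.1, 89.0]
wrist_force: [-1.6, -6.8, 1.0]
finger_gap: -0.003
```

```bash
python3 -c "
from h import *
stroke(F=5.5,pic='wrist18')"
```

```text
t 19.95 pos [0.5612 0.0447 0.0525] rot [1.7999e+02 1.3000e-01 8.8960e+01] r 55.52 phi -90.02 yaw-180 -91.0 Fx_t -6.84 Fy_t -1.44 Fz 1.03 J6 0.5 gap -0.0
[-0.5, 4.1, 0], [0.2, 5.5, 0], [0.3, 5.5, 0], [0.3, 5.4, 0], [0.3, 5.5, 0], 
dot 389.0 80.7 1156
```

Request:
{"method": "move_arm", "body": {"translation": [[0.1,5,0],[0.3,5.5,0],[0.3,5.5,0],[0.3,5.5,0],[0.3,5.5,0]], "delta_rot": [[0,0,-0.1],[0,0,-0.1],[0,0,-0.1],[0,0,-0.1],[0,0,-0.1]]}}

```text
time_s: 20.5
eef_pos: [0.5878, 0.0514, 0.0527]
tool_rot: [180.0, 0.1, 117.6]
wrist_force: [0.6, -4.6, 0.1]
finger_gap: -0.003
```

```bash
python3 -c "
from h import *
stroke(F=5.5,pic='wrist19')"
```

```text
t 20.5 pos [0.5878 0.0514 0.0527] rot [1.7996e+02 1.2000e-01 1.1761e+02] r 55.6 phi -61.38 yaw-180 -62.4 Fx_t -4.31 Fy_t -1.61 Fz 0.07 J6 -27.5 gap -0.0
[0.1, 4.1, 0], [0.3, 5.5, 0], [0.3, 5.4, 0], [0.3, 5.5, 0], [0.2, 5.5, 0], 
dot 388.8 80.3 1161
```

Request:
{"method": "move_arm", "body": {"translation": [[0.5,5,0],[0.3,5.5,0],[0.3,5.5,0],[0.3,5.5,0],[0.3,5.5,0]], "delta_rot": [[0,0,-0.1],[0,0,-0.1],[0,0,-0.1],[0,0,-0.1],[0,0,-0.1]]}}

```text
time_s: 21.05
eef_pos: [0.6079, 0.0701, 0.0529]
tool_rot: [180.0, 0.2, 146.2]
wrist_force: [3.1, -3.8, 0.3]
finger_gap: -0.003
```

```bash
python3 -c "
from h import *
stroke(F=5.5,pic='wrist20')"
```

```text
t 21.05 pos [0.6079 0.0701 0.0529] rot [1.7996e+02 1.5000e-01 1.4618e+02] r 55.54 phi -32.85 yaw-180 -33.8 Fx_t -4.69 Fy_t -1.43 Fz 0.33 J6 -54.3 gap -0.0
[-0.0, 4.2, 0], [0.3, 5.5, 0], [0.2, 5.4, 0], [0.3, 5.5, 0], [0.3, 5.4, 0], 
dot 388.7 80.2 1160
```

Request:
{"method": "move_arm", "body": {"translation": [[0.4,5,0],[0.3,5.5,0],[0.3,5.5,0],[0.3,5.5,0],[0.3,5.5,0]], "delta_rot": [[0,0,-0.1],[0,0,-0.1],[0,0,-0.1],[0,0,-0.1],[0,0,-0.1]]}}

```text
time_s: 21.6
eef_pos: [0.6166, 0.096, 0.0531]
tool_rot: [180.0, 0.2, 174.8]
wrist_force: [4.1, -0.4, -0.1]
finger_gap: -0.003
```

```bash
python3 -c "
from h import *
stroke(F=5.5,pic='wrist21')"
```

```text
t 21.6 pos [0.6166 0.096  0.0531] rot [179.99   0.18 174.84] r 55.52 phi -4.29 yaw-180 -5.2 Fx_t -4.12 Fy_t -0.01 Fz -0.06 J6 -80.7 gap -0.0
[0.1, 4.6, 0], [0.3, 5.5, 0], [0.3, 5.4, 0], [0.2, 5.5, 0], [0.3, 5.5, 0], 
dot 388.7 80.4 1124
```

View pics/wrist21.png

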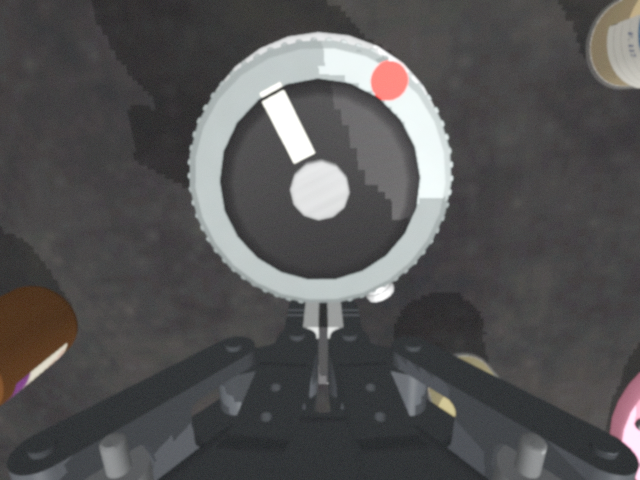

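```bash
cat >> h.py <<'E'
def ang(dot,li,lo,stub,P=None,cap=None,zr=.0637,c='wrist'):
    D=onz(c,dot,zr,P);A=onz(c,li,.0712,P);B=onz(c,lo,.0712,P);S=onz(c,stub,.078,P)
    f=lambda v:np.degrees(np.arctan2(v[1],v[0]))
    print('stub',S.round(4),'r dot',np.hypot(*(D-S)[:2]),'r line out',np.hypot(*(B-S)[:2]))
    print('dot',f(D-S),'line dir',f(B-A),'line from stub',f(B-S),'remaining',(f(B-S)-f(D-S)+180)%360-180,(f(B-A)-f(D-S)+180)%360-180)
E
python3 -c "
from h import *
ang((388.7,80.4),(303.5,158.5),(272,91),(319.5,190))"
```

```text
stub [0.5605 0.0999 0.078 ] r dot 0.03835485803345847 r line out 0.031153472872072235
dot 141.42571080008315 line dir -160.02107013936765 line from stub -158.48737343878008 remaining 60.086915761136765 58.55321906054917
```

Request:
{"method": "move_arm", "body": {"translation": [[0.4,5,0],[0.3,5.5,0],[0.3,5.5,0],[0.3,5.5,0],[0.3,5.5,0]], "delta_rot": [[0,0,-0.1],[0,0,-0.1],[0,0,-0.1],[0,0,-0.1],[0,0,-0.1]]}}

```text
time_s: 22.15
eef_pos: [0.6118, 0.1229, 0.0532]
tool_rot: [-180.0, 0.2, -156.6]
wrist_force: [3.7, 0.3, 0.8]
finger_gap: -0.001
```

```bash
python3 -c "
from h import *
stroke(F=5.5,step=.08,pic='wrist22')"
```

```text
t 22.15 pos [0.6118 0.1229 0.0532] rot [-179.97    0.18 -156.57] r 55.47 phi 24.21 yaw-180 -336.6 Fx_t -3.52 Fy_t -1.17 Fz 0.77 J6 -106.8 gap -0.0
[0.1, 3.4, 0], [0.2, 4.3, 0], [0.2, 4.4, 0], [0.1, 4.4, 0], [0.2, 4.3, 0], 
dot 389.6 80.2 1171
```

Request:
{"method": "move_arm", "body": {"translation": [[0.6,4,0],[0.2,4.4,0],[0.2,4.4,0],[0.2,4.4,0],[0.2,4.4,0]], "delta_rot": [[0,0,-0.08],[0,0,-0.08],[0,0,-0.08],[0,0,-0.08],[0,0,-0.08]]}}

```text
time_s: 22.7
eef_pos: [0.599, 0.1407, 0.0533]
tool_rot: [-179.9, 0.2, -133.7]
wrist_force: [5.0, 3.3, 0.8]
finger_gap: -0.001
```

```bash
python3 -c "
from h import *
stroke(F=5.5,step=.03,pic='wrist23')"
```

```text
t 22.7 pos [0.599  0.1407 0.0533] rot [-179.93    0.2  -133.74] r 55.37 phi 47.01 yaw-180 -313.7 Fx_t -5.81 Fy_t -1.3 Fz 0.85 J6 -127.9 gap -0.0
[-0.7, 0.6, 0], [0.0, 1.7, 0], [0.1, 1.6, 0], [-0.0, 1.6, 0], [0.0, 1.7, 0], 
dot 390.0 80.4 1154
```

View pics/wrist23.png

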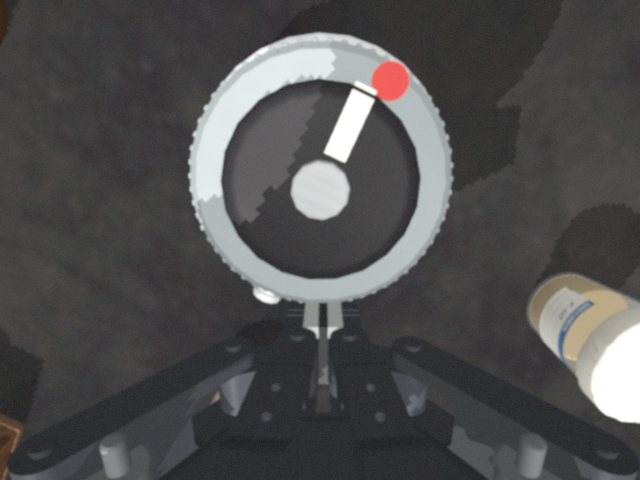

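```bash
python3 -c "
from h import *
ang((390,80.4),(336.5,158),(366,88.5),(320.5,190),zr=.064)
im=cv2.imread('pics/wrist23.png')[50:210,290:430];cv2.imwrite('pics/w23c.png',cv2.resize(im,None,fx=3.7,fy=3.7,interpolation=cv2.INTER_CUBIC))
"
```

```text
stub [0.5602 0.0993 0.078 ] r dot 0.03836925444205801 r line out 0.031547089508938246
dot -167.29547131566312 line dir -156.34143314665312 line from stub -158.24686694677186 remaining 9.048604368891262 10.954038169010005
```

View pics/w23c.png

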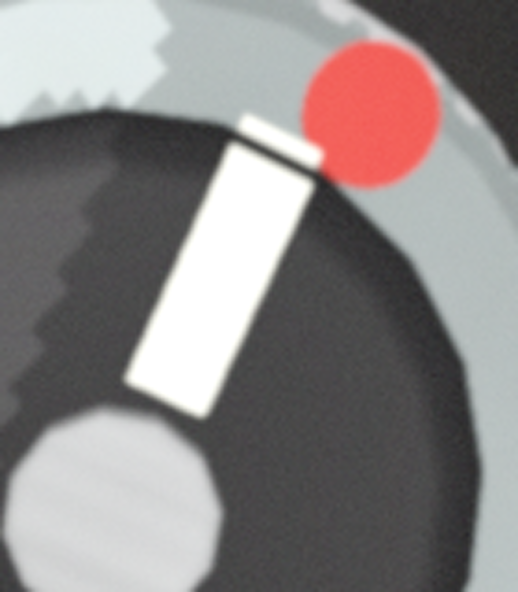

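```bash
python3 -c "
from h import *
ang((390,80.4),(335.1,157.6),(363.8,94),(320.3,189.5),zr=.064)
"
```

```text
stub [0.5602 0.0992 0.078 ] r dot 0.03828001839776033 r line out 0.02981972934925586
dot -167.490569115401 line dir -157.71085610530267 line from stub -158.64152579849062 remaining 8.849043316910382 9.779713010098334
```

Request:
{"method": "move_arm", "body": {"translation": [[0,2.2,0],[0,2.2,0],[0,2.2,0],[0,2.2,0],[0,0,0]], "delta_rot": [[0,0,-0.04],[0,0,-0.04],[0,0,-0.04],[0,0,-0.04],[0,0,0]]}}

```text
time_s: 23.25
eef_pos: [0.5918, 0.1463, 0.0533]
tool_rot: [-179.9, 0.1, -124.6]
wrist_force: [2.9, 5.1, 2.8]
finger_gap: -0.007
```

```bash
python3 -c "
from h import *
stroke(F=5.5,step=.03,pic='wrist24')
im=cv2.imread('pics/wrist24.png')[50:210,290:430];cv2.imwrite('pics/w24c.png',cv2.resize(im,None,fx=3.7,fy=3.7,interpolation=cv2.INTER_CUBIC))
im=manip.snapshot('top'); cv2.imwrite('pics/top24.png',cv2.resize(im[205:265,240:310,::-1],(700,600),interpolation=cv2.INTER_CUBIC))
"
```

```text
t 23.25 pos [0.5918 0.1463 0.0533] rot [-1.7994e+02  1.5000e-01 -1.2464e+02] r 55.36 phi 56.47 yaw-180 -304.6 Fx_t -5.83 Fy_t 0.5 Fz 2.84 J6 -136.4 gap -0.01
[-0.7, 0.7, 0], [0.0, 1.6, 0], [0.0, 1.7, 0], [0.1, 1.6, 0], [-0.0, 1.7, 0], 
dot 388.3 78.8 1099
```

View pics/w24c.png

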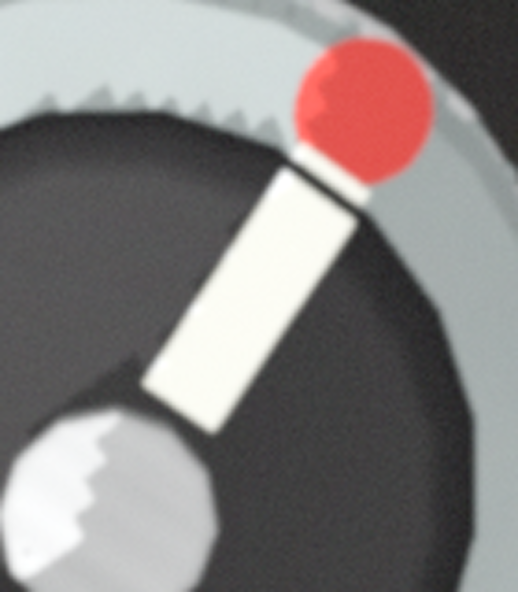

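View pics/top24.png

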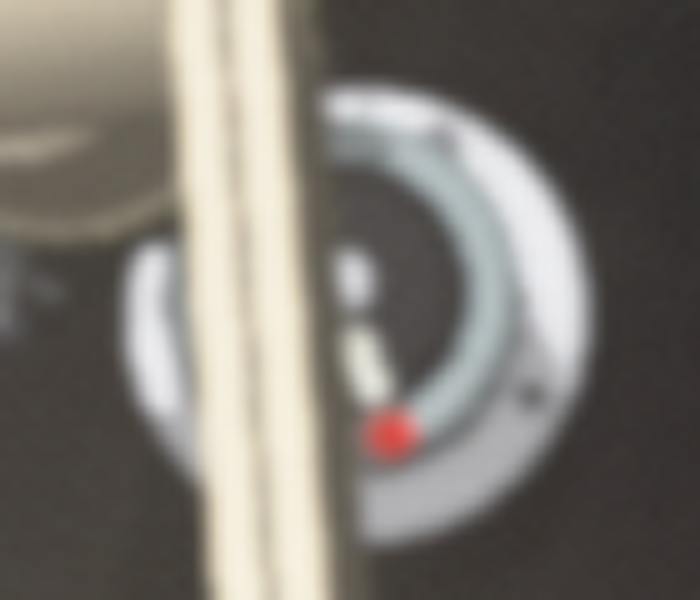

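```bash
python3 -c "
from h import *
ang((388.6,80.),(338.6,160.4),(377,103.),(319.7,188.6),zr=.064)
"
```

```text
stub [0.5602 0.0988 0.078 ] r dot 0.03802632026979318 r line out 0.02952396718276297
dot -158.57092443896366 line dir -158.5033590850158 line from stub -159.483216824755 remaining -0.9122923857913463 0.06756535394785601
```

Request:
{"method": "move_arm", "body": {"translation": [[-2,0,0],[-4,0,0],[-8,0,0],[0,0,-15],[0,0,-20]], "delta_rot": [[0,0,0],[0,0,0],[0,0,0],[0,0,0],[0,0,0]]}}

```text
time_s: 23.85
eef_pos: [0.5978, 0.1569, 0.0868]
tool_rot: [179.9, -0.1, -124.4]
wrist_force: [-0.3, 0.3, 0.4]
finger_gap: -0.001
```

Request:
{"method": "move_arm", "body": {"translation": [[0,0,-20],[0,0,-20],[0,0,-20],[0,0,-20],[0,0,-20]], "delta_rot": [[0,0,0.1],[0,0,0.1],[0,0,0.1],[0,0,0.1],[0,0,0.1]]}}

```text
time_s: 24.35
eef_pos: [0.5989, 0.1569, 0.1893]
tool_rot: [-180.0, 0.0, -153.3]
wrist_force: [0.7, 0.2, -0.5]
finger_gap: 0.002
```

```bash
python3 -c "
from h import *
s=manip.state(); y=np.radians(s['tool_rot'][2]); rep()
im=manip.snapshot('wrist'); cv2.imwrite('pics/wrist25.png',im[:,:,::-1])
im=manip.snapshot('top'); cv2.imwrite('pics/top25.png',im[:,:,::-1])
im=manip.snapshot('side'); cv2.imwrite('pics/side25.png',cv2.resize(im[180:280,270:420,::-1],None,fx=5,fy=5,interpolation=cv2.INTER_CUBIC))
"
```

```text
t 24.35 pos [0.5989 0.1569 0.1893] rot [-1.7998e+02  3.0000e-02 -1.5328e+02] r 68.15 phi 56.37 yaw-180 -333.3 Fx_t -0.7 Fy_t -0.09 Fz -0.49 J6 -106.8 gap 0.0
```

View pics/wrist25.png

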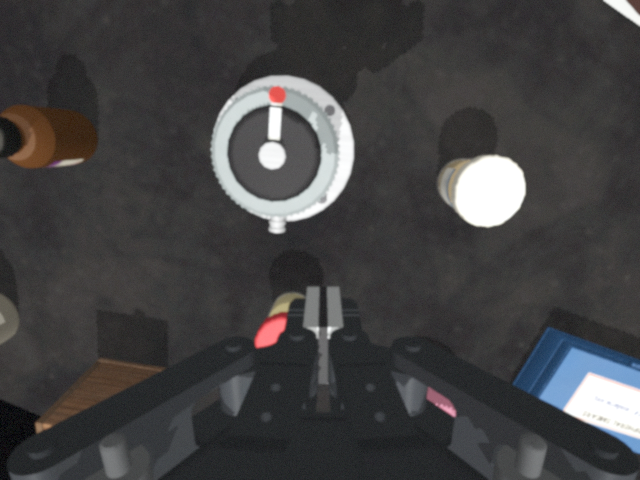

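View pics/top25.png

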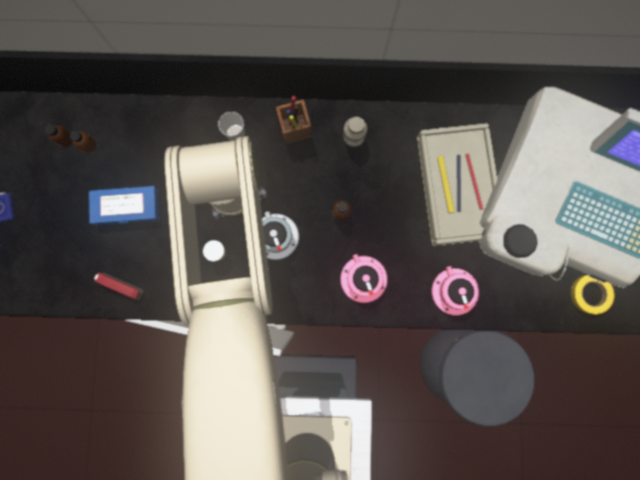

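View pics/side25.png

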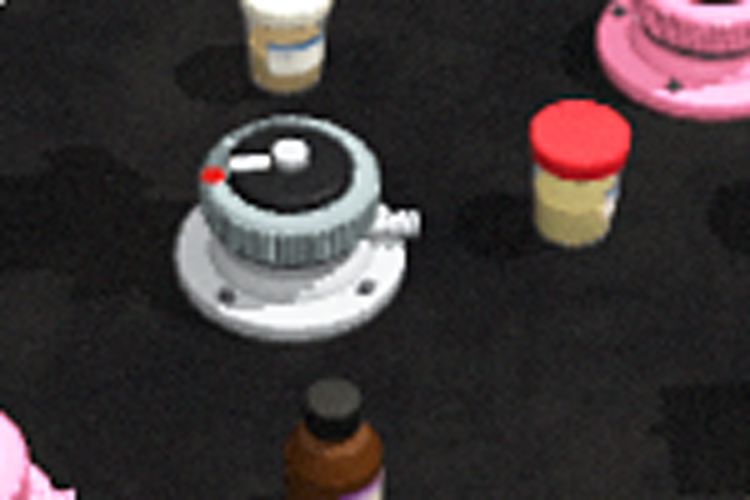

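```bash
python3 -c "
from h import *
im=cv2.imread('pics/wrist25.png')[80:180,225:325];cv2.imwrite('pics/w25c.png',cv2.resize(im,(600,600),interpolation=cv2.INTER_CUBIC))
ang((277.5,95),(273.8,138),(276,108),(272,155.3),zr=.064)
f=lambda x,y:(270+x/5-.4,180+y/5-.4)
ang(f(213,175),f(268,160),f(230,164),f(291,150),zr=.064,c='side')
"
```

```text
stub [0.5627 0.0999 0.078 ] r dot 0.03879560189016033 r line out 0.030062377300649434
dot -157.6730286678772 line dir -159.3121498403103 line from stub -158.30398967173133 remaining -0.6309610038541393 -1.6391211724331072
stub [0.5614 0.0968 0.078 ] r dot 0.03951633643931988 r line out 0.03082898435987692
dot -159.32390615255932 line dir -154.7227403974567 line from stub -158.42997431213894 remaining 0.8939318404203789 4.601165755102613
```

View pics/w25c.png

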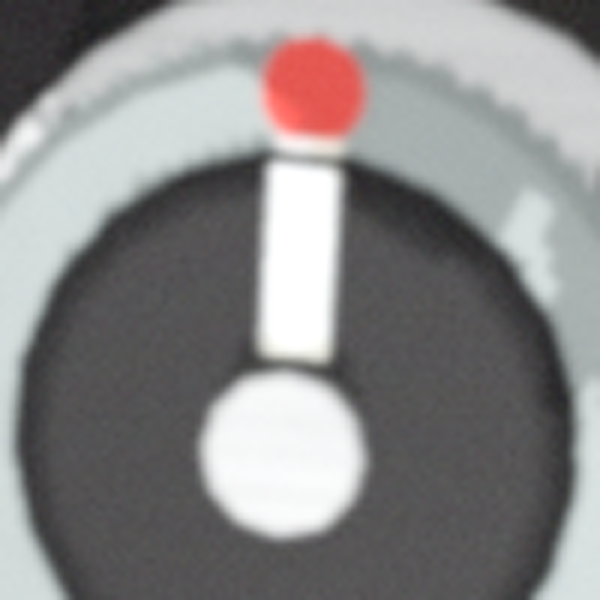

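The dot is within about 1° of the line, the robot is clear, and the cups and bottle stand where they were. I'm handing in.

```bash
python3 -c "
from cell import manip
print(manip.finish_job())"
```

```text
the job is handed in; nothing more can be done
None
```

The red dot is standing on the white line for the second time, and the job is handed in at about 24.5 s. I rolled the closed fingertips round the rim of the grey-steel housing's ring in two anticlockwise strokes, about 500° in all.

- **Dot position:** after backing off, the wrist picture put the dot about 0.6 to 1.6° past the line. The side view put it about 0.9° short, with a rougher reading of 4.6° from the line's drawn direction, which is only a few pixels long there. The dot visibly covers the end of the line in all three cameras.
- **Turn count:** pictures during the strokes show the dot already past the line after the first stroke, and then coming up to it again at the end of the second.
- **Pressing force:** it was mostly 3 to 7 N. It reached 11 N for a moment at the first touch. It also fell to about 2 N early in each stroke; in the first stroke the finger slipped by about 10°, which I made up by pressing a little more.
- **Surroundings:** the gripper is clear of everything. In the last pictures the cups and the bottle look unmoved, though I did not measure them again.

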